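Load the drying dock and set its timer

TASK

Load the warm-air drying dock: press each of the rinsed baby things that are lying out (green teether, yellow spoon, red hairbrush, blue hammer rattle, steel sippy lid; not all are always there) fully home and level in its own matching cutout of the dock's insert. Only when all of them are in, turn the dock's timer dial clockwise from off to its sixth click (the big orange mark) and let go, with everything still home at the end. Leave the other things on the dresser where they stand.

Things in the scene. Friction and masses are not known exactly. Their poses are not given: they have to be found in the camera images.
- dock: Drying dock fixed on the dresser: white base 418 x 174 mm (x, y), grey insert with its surface 45 mm above the table; five cutouts 20 mm deep with dark floors, 2 to 4 mm wider all round than their pieces, and in the (+x, +y) corner the black timer dial. Origin: centre of its underside; x along the cutouts, z up. Two orange sprung lips mid-cutout (2.5 N per mm sideways) grip the piece.
- slot_teether (a point): Centre of the floor of the teether's dumb-bell cutout, 25 mm above the table; axes as the dock's. Any piece is home when its origin is on its slot point, x along x (teether: either way round). Set in, a piece first rests on the lips 7 to 15 mm proud; 5 to 15 N straight down on the fin snaps it home (fin top 20 mm above the insert); if it jams, lift it and set it in again.
- slot_spoon (a point): The same for the spoon's cutout: wide round end to +x, so the spoon's bowl must point to the dock's +x.
- slot_brush (a point): The same for the hairbrush's cutout: wide rectangular end to +x, for the head.
- slot_hammer (a point): The same for the T-shaped cutout of the hammer rattle: the head's cross slot lies to +x.
- slot_lid (a point): The same for the round (octagonal) cutout of the sippy lid; any yaw will do.
- teether: Green hard silicone teether lying flat, about 0.07 kg: a round bar 22 mm thick along x with a flat disc of 40 mm diameter and 22 mm height at each end, 108 mm long over all. Origin: centre of its underside, below an upright grip fin (30 mm along x, 14 mm thick along y, top 40 mm above the underside). Keep fingertips 24 mm above the underside.
- brush: Red baby hairbrush lying bristles up, about 0.07 kg: round handle 22 mm thick along x from x = -56 mm, rectangular head 46 mm wide along y and 20 mm high (26 with bristles) towards +x (x = 24 to 62 mm). Origin: centre of its underside, below an upright grip fin (30 mm along x, 14 mm thick along y, top 40 mm above the underside). Keep fingertips 24 mm above the underside.
- spoon: Yellow chunky toddler spoon lying flat, about 0.06 kg: round handle 22 mm thick along x, round bowl 38 mm wide and 16 mm high towards +x (reaching x = 62 mm), square tail 24 mm wide and 20 mm high to x = -56 mm. Origin: centre of its underside, below an upright grip fin (30 mm along x, 14 mm thick along y, top 40 mm above the underside). Keep fingertips 24 mm above the underside.
- hammer: Blue toy hammer rattle lying flat, about 0.08 kg: round handle 22 mm thick along x from x = -55 mm, cross head 60 mm along y, 26 mm along x and 24 mm high towards +x (x = 27 to 53 mm). Origin: centre of its underside, below an upright grip fin (30 mm along x, 14 mm thick along y, top 40 mm above the underside). Keep fingertips 24 mm above the underside.
- lid: Stainless steel sippy lid lying spout up, about 0.08 kg: round, 60 mm in diameter, 22 mm high, widest at half height; the fin is its flat spout. Origin: centre of its underside, below an upright grip fin (30 mm along x, 14 mm thick along y, top 40 mm above the underside). Keep fingertips 24 mm above the underside.
- timer (a joint): Timer dial, rad: 0 is off (its white pointer points to the dock's -x), grows clockwise seen from above. It clicks into a detent every 0.524 rad (30 degrees; up to 0.08 N m to pass each) and centres itself when let go near one; the sixth click is 3.142, where the pointer shows the big orange mark. Range 0 to 5.24; it always starts at 0.
- timer_grip (a point): On the dial's upright axis, 10 mm below the top of its bar grip; turns with the dial. The bar grip is 52 mm long (along this x; along the dock's x at 0), 14 mm wide and 30 mm high, and stands on a disc of 56 mm diameter; its top is 84 mm above the table.
- canister: Small closed white ceramic canister with a blue lid, 59 mm in diameter, 69 mm high, among the pieces. Leave alone. Origin: centre of its underside, as with the others below.
- lotion: Lotion bottle, 48 mm in diameter, 130 mm high. Leave alone.
- cup: Red stacking cup, 68 mm in diameter, 60 mm high. Leave alone.
- wipes: White wipes box, 90 x 150 x 66 mm. Leave alone.
- car: Wooden toy car, 100 x 60 x 60 mm. Leave alone.
- nightlight: Cone-shaped cream night light, 84 mm in diameter, 90 mm high. Leave alone.
- bowl: Blue ceramic bowl, 110 mm in diameter, 45 mm high. Leave alone.

How it is judged:
By the outcome, as a careful person would: the job done as asked, in the order asked, and still so for the second after the job is handed in, with the robot touching nothing.
Of teether, spoon, brush, hammer, lid only 4 to 5 are there at a start; the rules pass over those that are not, and their reading is None.
At some moment in a run one of teether, spoon, brush, hammer, lid may be knocked a few centimetres aside while the robot is not near it.
Once in a run the grip may slacken for a moment while it holds something.
It also fails if it takes over 210 s, if anything falls off the work surface, if the arm or the gripper's body presses on something with over 40 N, if the wrist force passes 120 N, or if a joint passes its speed limit or range.

ROBOT

A 6-joint arm with a two-finger parallel gripper is mounted at the origin on the work surface. World frame = base frame: x ahead of the robot, y to its left, z up, the work surface at z = 0. Lengths are in mm, angles in rad, forces in N, time in s.
With the tool pointing down it reaches from about 300 to 775 mm from the base axis. Payload 14.6 kg.
Tool frame: the origin (TCP) lies at the very end of the fingers, on their centre line; the grasp point (between the pads) lies 19 mm behind it; z points along the fingers, y is the line along which they close (so a half turn about z gives the same grasp; the last joint's range is limited). The gripper opens to 94 mm and grips with 3 to 60 N. Pads are 16 mm wide; open, the fingers measure 119 mm over their backs; the gripper's body (75 mm by 177 mm) begins 78 mm behind the grasp point.
Start: joints at [-1.334, 0.3, 1.521, -0, 1.321, -0.067], TCP at [164.525, -524.806, 205.446] pointing down, gripper open.
Joint ranges: [-3.03, 3.03], [-0.79, 2.21], [0.23, 2.52], [-1.04, 4.18], [0, 3.07], [-2.55, 2.55]. Speed limits (rad/s): [2.22, 2.22, 2.57, 3.14, 3.14, 3.14].

INTERFACE

Orientations are given as [roll, pitch, yaw] about the fixed x, y, z axes, in that order (R = Rz(yaw) Ry(pitch) Rx(roll)).
In Python, from cell import manip, eyes, ticket gives the robot as it stands. The module is installed in compiled form; this text tells all that it offers.
- The arm moves only by the tool arm_command, never from a script. Its argument "plan" is a list of rows, each a list of 5 numbers: the opening, from -1 (shut) to 1 (fully open), then the shift along the tool's x, y, z in m, then the turn about the tool's z in rad. In form: [[jaw, dx, dy, dz, roll], ...]. A call has 1 to 20 rows; each row shifts and turns the commanded pose from where the row before left it, along the tool's axes as they then stand; what a row does not reach is not made up. A row lasts 1/8 s, in which the tool goes at most 62.5 mm and 10.7 degrees, less where a joint would pass 70% of its speed; a pose out of reach is approached as far as the arm can. A call is refused whole if a number of a shift passes 0.0625 or a number of a turn 0.188, either way. A call with a gripper value outside its range is refused whole. The fingers move at their own pace and stop on an object; "newtons" is the grip in N (left out, the last holds). Time passes only in rows, so rows that do not move let the fingers close. It gives the time, the measured TCP pose, the force, the opening and the grip force at its end, in the units of the state.
- manip.read_state(): the state, without advancing time (a new reading comes with each control period).
- eyes.camera(name): name is "scene" or "side" or "wrist"; returns a dict with "img" (384x512x3 uint8, blue, green, red), "z_map" (384x512 float32, mm along the optical axis (not along the pixel's ray), 0 where there is no reading), "fx", "fy", "cx", "cy" (pixels), "dist" ([k1, k2, p1, p2, k3] as OpenCV has them; the pictures are not rectified), "eye" and "orientation" of the camera in the world. Camera axes: x right, y down, z forward; pixel columns grow to the right and rows downward; lengths in mm; the calibration is good to about 2 mm. A picture is of the moment at which its call begins.
- ticket.sign_off(): hands the job in; it is judged then, once.
The state is a dict: "clock": time; "joints": joint angles; "qd": joint speeds; "effort": joint torques, N m; "eef_pos": TCP position; "eef_rot": TCP orientation; "wrist_force": force on the tool from outside, world axes, zero at the start; "moment": the same for the moment, N m; "finger_gap": finger opening in mm; "finger_force": force on a finger pad.
Only numpy, scipy, OpenCV 4.12 (cv2) and the standard library are available. Lean on these libraries where they do the work, as an engineer would, in place of code of your own. Each camera call takes 0.05 s, during which the arm holds its last target. There are 200 camera calls.

## Working session

There is one attempt and no reset: what is moved stays moved. The work goes in short steps, Python scripts to look and compute and a tool call to move; the robot and the scene stay as the last step left them, time stands still between calls to the robot, and variables do not carry over. Pictures are saved under pics/ and viewed, at most 14 in all, crops included, and the job is handed in when it is done.

Besides the shell and the picture viewer there is one more tool, called after ">>>" as a command line: name --pt "numbers of a row" for each row, then --argument value for the rest. arm_command: Moves the arm, as the interface text tells. Its arguments: {"type":"object","properties":{"plan":{"type":"array"},"newtons":{"type":"number"}},"required":["plan"]}

```bash
mkdir -p pics; cat > h.py <<'E'
import numpy as np,cv2
from cell import manip,eyes,ticket
from scipy.spatial.transform import Rotation as R
def rot(o):
    o=np.array(o,float)
    return o if o.shape==(3,3) else (R.from_quat(o).as_matrix() if o.size==4 else R.from_euler('xyz',o).as_matrix())
def cloud(c):
    h,w=c['z_map'].shape
    K=np.array([[c['fx'],0,c['cx']],[0,c['fy'],c['cy']],[0,0,1]],float)
    u,v=np.meshgrid(np.arange(w),np.arange(h))
    p=cv2.undistortPoints(np.stack([u,v],-1).reshape(-1,1,2).astype(np.float64),K,np.array(c['dist'],float)).reshape(h,w,2)
    z=c['z_map'].astype(float)
    P=np.dstack([p[...,0]*z,p[...,1]*z,z])@rot(c['orientation']).T+np.array(c['eye'])
    P[z<=0]=np.nan
    return P
E
python3 - <<'E'
from h import *
for n in ("scene","side","wrist"):
    c=eyes.camera(n); cv2.imwrite(f'pics/{n}0.png',c['img'])
    np.save(f'{n}0.npy',cloud(c)); print(n,c['eye'],c['orientation'],c['fx'])
print(manip.read_state())
E
```

```text
scene [1037.76335001  768.68091301 1107.26726718] [-2.44556289 -0.00446862  2.50237044] 462.1708636398861
side [ 91.77764313 655.25358079 914.75931143] [-2.43294302  0.01841922 -2.50848844] 367.3582086890274
wrist [ 236.14640861 -502.64472186  384.62929515] [ 2.88175628e+00  1.33465431e-03 -1.26726342e+00] 335.3411127118654
{'clock': 0.15, 'joints': array([-1.33359131e+00,  3.00324800e-01,  1.52140722e+00,  6.26418579e-06,
        1.32066137e+00, -6.65794138e-02]), 'qd': array([ 0.00159265, -0.00113241, -0.00250693,  0.00049715, -0.00104959,
        0.00059939]), 'effort': array([ 1.32360379e-03, -5.31955576e+01, -3.52815771e+01,  7.08785537e-02,
        2.36340612e-02, -6.91014793e-05]), 'eef_pos': array([ 164.49127227, -524.64062604,  205.04012693]), 'eef_rot': array([-3.14079410e+00, -5.93276145e-05,  3.03782853e-01]), 'wrist_force': array([-0.64769137,  0.38412159,  0.74089136]), 'moment': array([0.02128888, 0.02847084, 0.06600572]), 'finger_force': 0.0, 'finger_gap': 93.86770226701682}
```

```bash
python3 - <<'E'
from h import *
a=cv2.imread('pics/scene0.png');b=cv2.imread('pics/side0.png')
cv2.imwrite('pics/both.png',cv2.resize(np.vstack([a]),(800,600)))
# top-down ortho, 1.5mm/px ; x up, y left  x 100..900, y -550..550
S=1.6
H,W=500,690
out=np.zeros((H,W,3),np.uint8);hz=np.full((H,W),-1e9)
for n,im in(('side',b),('scene',a)):
    P=np.load(n+'0.npy').reshape(-1,3);c=im.reshape(-1,3)
    ok=np.isfinite(P[:,0]);P=P[ok];c=c[ok]
    r=((850-P[:,0])/S).astype(int);q=((550-P[:,1])/S).astype(int)
    for k in range(len(P)):
        if 0<=r[k]<H-1 and 0<=q[k]<W-1 and P[k,2]<260:
          for dr in(0,1):
            for dq in (0,1):
              if P[k,2]>hz[r[k]+dr,q[k]+dq]+ (2 if 1 else 0): out[r[k]+dr,q[k]+dq]=c[k];hz[r[k]+dr,q[k]+dq]=P[k,2]
for x in range(100,850,100): cv2.putText(out,str(x),(0,int((850-x)/S)),0,.35,(0,255,255))
for y in range(-500,550,100): cv2.putText(out,str(y),(int((550-y)/S),495),0,.35,(0,255,255))
cv2.imwrite('pics/top.png',out)
E
```

```text
(no output)
```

View pics/both.png

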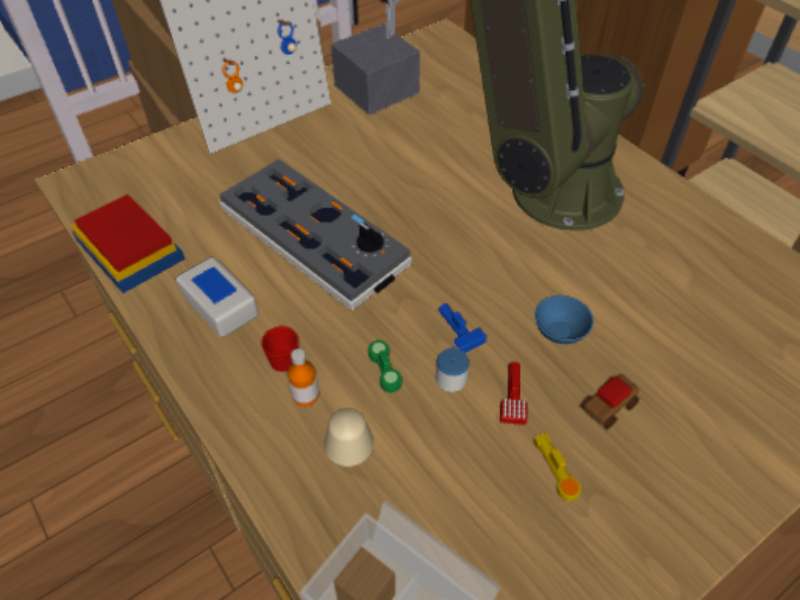

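View pics/top.png

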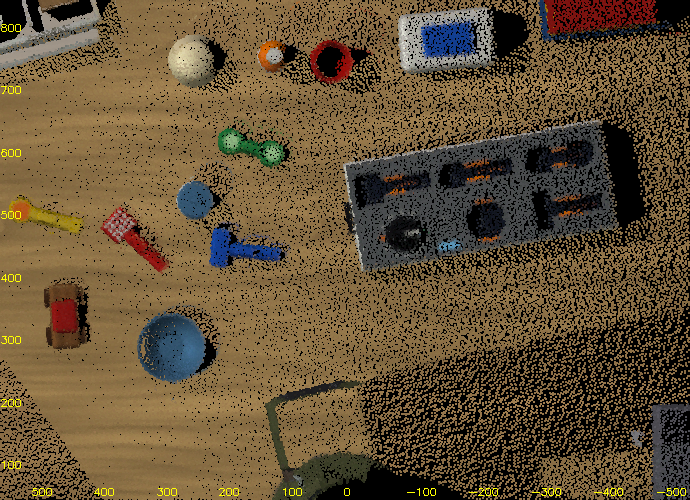

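```bash
cat >> h.py <<'E'
def dockfit(P):
    P=P.reshape(-1,3);P=P[np.isfinite(P[:,0])]
    m=(abs(P[:,2]-45)<5)&(P[:,1]<20)&(P[:,1]>-450)&(P[:,0]>370)&(P[:,0]<680)
    (cx,cy),(w,h),a=cv2.minAreaRect(P[m][:,:2].astype(np.float32))
    return (cx,cy),(w,h),a,np.median(P[m][:,2])
E
python3 - <<'E'
from h import *
a={n:cv2.imread(f'pics/{n}0.png') for n in('scene','side')}
for n,im in a.items():
    P=np.load(n+'0.npy');print(n,dockfit(P)); t=(P[...,0]>300)&(P[...,0]<480)&(P[...,1]>0)&(P[...,1]<130);print('table z',np.nanmedian(P[t][:,2]))
    hsv=cv2.cvtColor(im,cv2.COLOR_BGR2HSV);H,Sa,V=cv2.split(hsv)
    reg={'teether':((H>55)&(H<85),(560,670,80,240)),'spoon':((H>18)&(H<35)&(Sa>180),(430,560,400,580)),'brush':((H<8)|(H>172),(400,540,270,420)),'hammer':((H>105)&(H<125),(400,500,80,240))}
    for k,(mk,(x0,x1,y0,y1)) in reg.items():
        m=mk&(Sa>120)&(P[...,0]>x0)&(P[...,0]<x1)&(P[...,1]>y0)&(P[...,1]<y1)&(P[...,2]>3)
        Q=P[m]; c,s,ang=cv2.minAreaRect(Q[:,:2].astype(np.float32))
        f=Q[Q[:,2]>29]
        print(k,m.sum(),'rect',np.round(c,1),np.round(s,1),round(ang,1),'zmax',round(Q[:,2].max(),1),'fin',len(f),np.round(cv2.minAreaRect(f[:,:2].astype(np.float32))[0],1) if len(f) else '' )
# ortho height crop of dock from both, dock frame
c,s,ang,z=dockfit(np.load('scene0.npy'));
E
```

```text
scene ((537.2589111328125, -222.79827880859375), (171.7025909423828, 417.2669372558594), 9.897597312927246, np.float64(45.09390389420628))
table z 0.4930700358837612
teether 255 rect [616.4 149.6] [105.6  36.4] 72.9 zmax 45.1 fin 53 [614.8 148.7]
spoon 380 rect [500.5 478.9] [117.6  39. ] 69.3 zmax 42.2 fin 76 [503.9 475.7]
brush 340 rect [462.4 331.2] [120.5  47.7] 46.4 zmax 45.8 fin 65 [461.  327.7]
hammer 368 rect [450.4 157.7] [110.5  57.8] 83.7 zmax 45.2 fin 54 [453.7 170.2]
side ((537.7449340820312, -221.67572021484375), (169.04391479492188, 416.57525634765625), 9.947153091430664, np.float64(45.35046847085579))
table z 0.6121971584370272
teether 212 rect [613.  150.4] [104.2  37.7] 72.4 zmax 43.0 fin 50 [612.6 149.3]
spoon 355 rect [501.3 478.6] [114.8  35.3] 74.2 zmax 44.9 fin 79 [500.6 475. ]
brush 400 rect [464.1 330.5] [117.8  45. ] 49.4 zmax 46.4 fin 74 [465.  333.3]
hammer 356 rect [452.5 158.6] [105.8  56.9] 88.1 zmax 44.3 fin 55 [448.4 157.7]
```

>>> arm_command --pt "0 0 0 -0.0045 -0.144" --pt "0 0 0 -0.0045 -0.144" --pt "0 0 0 -0.0045 -0.144" --pt "0 0 0 -0.0045 -0.144" --pt "0 0 0 -0.0045 -0.144" --pt "0 0 0 -0.0045 -0.144" --pt "0 0 0 -0.0045 -0.144" --pt "0 0 0 -0.0045 -0.144" --pt "0 0 0 -0.0045 -0.144" --pt "0 0 0 -0.0045 -0.144" --pt "0 0.0262 0.0419 0 0" --pt "0 0.0262 0.0419 0 0" --pt "0 0.0262 0.0419 0 0" --pt "0 0.0262 0.0419 0 0" --pt "0 0.0262 0.0419 0 0" --pt "0 0.0262 0.0419 0 0" --pt "0 0.0262 0.0419 0 0" --pt "0 0.0262 0.0419 0 0" --pt "0 0.0262 0.0419 0 0" --pt "0 0.0262 0.0419 0 0" --newtons 40

```text
clock: 2.65
eef_pos: [533.2, -193.3, 250.3]
eef_rot: [-3.141, -0.0, 1.744]
wrist_force: [0.4, -0.2, 0.4]
finger_gap: 47.3
finger_force: 0.0
```

```bash
cat >> h.py <<'E'
def shot(n,tag):
    c=eyes.camera(n);P=cloud(c);cv2.imwrite(f'pics/{n}{tag}.png',c['img']);np.save(f'{n}{tag}.npy',P);return c,P
def to_px(c,X):
    Rm=rot(c['orientation']);K=np.array([[c['fx'],0,c['cx']],[0,c['fy'],c['cy']],[0,0,1]],float)
    q=(np.atleast_2d(X)-np.array(c['eye']))@Rm
    return cv2.projectPoints(q,np.zeros(3),np.zeros(3),K,np.array(c['dist'],float))[0].reshape(-1,2)
def ortho(c,o,yaw,w,h,s,z):
    """rectified view of plane z, frame origin o, yaw; x to right, y up; w,h mm; s px/mm"""
    X,Y=np.meshgrid((np.arange(int(w*s))+.5)/s-w/2,h/2-(np.arange(int(h*s))+.5)/s)
    ca,sa=np.cos(yaw),np.sin(yaw)
    Wd=np.stack([o[0]+ca*X-sa*Y,o[1]+sa*X+ca*Y,np.full_like(X,z)],-1).reshape(-1,3)
    p=to_px(c,Wd).reshape(X.shape+(2,)).astype(np.float32)
    return cv2.remap(c['img'],p[...,0],p[...,1],cv2.INTER_LINEAR)
E
python3 - <<'E'
from h import *
c,P=shot('wrist','1')
print(dockfit(P))
m=(abs(P[...,2]-45)<4); print(np.nanmedian(P[...,2][m]))
im=ortho(c,(537.5,-222.2),1.744,440,200,1.8,45)
cv2.imwrite('pics/dock.png',im)
E
```

```text
((533.9154663085938, -197.6880340576172), (166.77049255371094, 357.6475830078125), 9.631542205810547, np.float64(45.49258325532176))
45.491974859295084
```

View pics/dock.png

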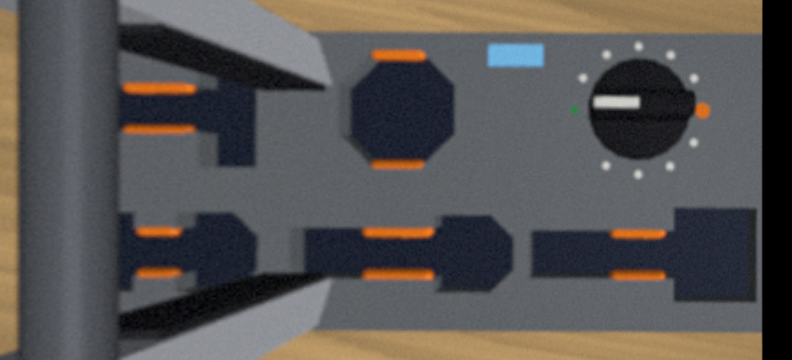

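>>> arm_command --pt "0 -0.04 0 0 0" --pt "0 -0.04 0 0 0" --pt "0 -0.04 0 0 0" --pt "0 0 0 0 0"

```text
clock: 3.2
eef_pos: [552.4, -314.8, 249.2]
eef_rot: [-3.14, -0.001, 1.741]
wrist_force: [0.1, 0.1, -0.8]
finger_gap: 46.9
finger_force: 0.0
```

```bash
python3 - <<'E'
from h import *
c,P=shot('wrist','2')
print(manip.read_state()['eef_pos'])
print(dockfit(P))
im=ortho(c,(537.5,-222.2),1.744,440,200,1.8,45)
cv2.imwrite('pics/dock2.png',im)
E
```

```text
[ 552.52684277 -313.41047463  249.54400892]
((548.4073486328125, -283.89996337890625), (166.73782348632812, 286.1147766113281), 9.598538398742676, np.float64(45.5097391399853))
```

View pics/dock2.png

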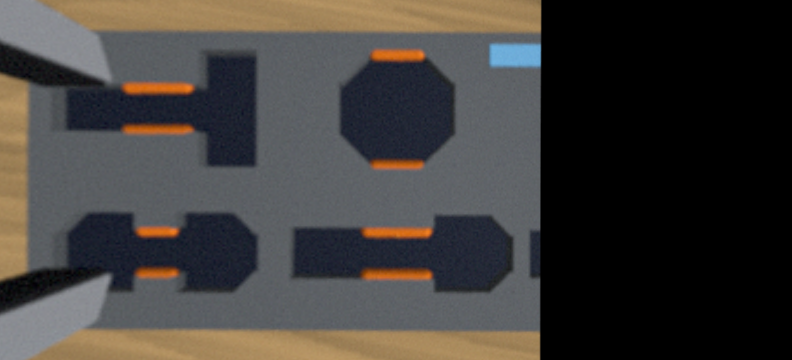

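```bash
cat >> h.py <<'E'
COL={'teether':((55,85),),'spoon':((18,35),),'brush':((0,8),(172,180)),'hammer':((105,125),)}
def piece(n,P,im,near,rad=110):
    H,Sa,V=cv2.split(cv2.cvtColor(im,cv2.COLOR_BGR2HSV))
    m=np.zeros(H.shape,bool)
    for a,b in COL[n]: m|=(H>=a)&(H<=b)
    m&=(Sa>110)&(np.hypot(P[...,0]-near[0],P[...,1]-near[1])<rad)&(P[...,2]>4)
    Q=P[m];t=Q[(Q[:,2]>36)&(Q[:,2]<48)]
    c,s,a=cv2.minAreaRect(t[:,:2].astype(np.float32))
    if s[0]<s[1]: a+=90
    C,S,A=cv2.minAreaRect(Q[:,:2].astype(np.float32))
    if S[0]<S[1]: A+=90
    return dict(fin=np.round(c,1),size=np.round(s,1),yaw=round((a)%180,1),n=len(t),z=np.round(np.median(t[:,2]),1),body=np.round(C,1),bs=np.round(S,1),byaw=round(A%180,1))
def go(x,y,z,yaw):
    """remaining move in tool axes (m, rad); shift at final yaw"""
    s=manip.read_state();p=np.array(s['eef_pos']);w=s['eef_rot'][2];d=np.array([x,y,z])-p
    c,q=np.cos(yaw),np.sin(yaw)
    print('at',np.round(p,1),round(w,4),'F',np.round(s['wrist_force'],1),'gap',round(s['finger_gap'],1),'t',s['clock'])
    print('roll',round(-(yaw-w),3),'d(mm)',np.round([d[0]*c+d[1]*q,d[0]*q-d[1]*c,-d[2]],1))
E
```

>>> arm_command --pt "0 0 0 0 0.12" --pt "0 0 0 0 0.12" --pt "0 0.0386 -0.0112 0.0042 0" --pt "0 0.0386 -0.0112 0.0042 0" --pt "0 0.0386 -0.0112 0.0042 0" --pt "0 0.0386 -0.0112 0.0042 0" --pt "0 0.0386 -0.0112 0.0042 0" --pt "0 0.0386 -0.0112 0.0042 0" --pt "0 0.0386 -0.0112 0.0042 0" --pt "0 0.0386 -0.0112 0.0042 0" --pt "0 0.0386 -0.0112 0.0042 0" --pt "0 0.0386 -0.0112 0.0042 0" --pt "0 0.0386 -0.0112 0.0042 0" --pt "0 0.0386 -0.0112 0.0042 0" --pt "0 0 0 0 0" --pt "0 0 0 0 0"

```text
clock: 5.25
eef_pos: [449.4, 158.4, 200.2]
eef_rot: [3.141, -0.0, 1.505]
wrist_force: [1.2, -0.5, 0.4]
finger_gap: 47.3
finger_force: 0.0
```

```bash
python3 - <<'E'
from h import *
c,P=shot('wrist','3')
r=piece('hammer',P,c['img'],(451,158));print(r)
go(*r['fin'],26,np.radians(r['byaw']))
cv2.imwrite('pics/v3.png',cv2.resize(c['img'],None,fx=1.2,fy=1.2))
E
```

```text
{'fin': array([449.8, 157.9]), 'size': array([29.5, 13.9]), 'yaw': 83.4, 'n': 377, 'z': np.float64(40.4), 'body': array([461.7, 187.8]), 'bs': array([160.1,  93.8]), 'byaw': 50.5}
at [449.6 158.  200.3] 1.5038 F [-0.2 -0.4  0.3] gap 46.8 t 5.3
roll 0.622 d(mm) [  0.    0.2 174.3]
```

View pics/v3.png

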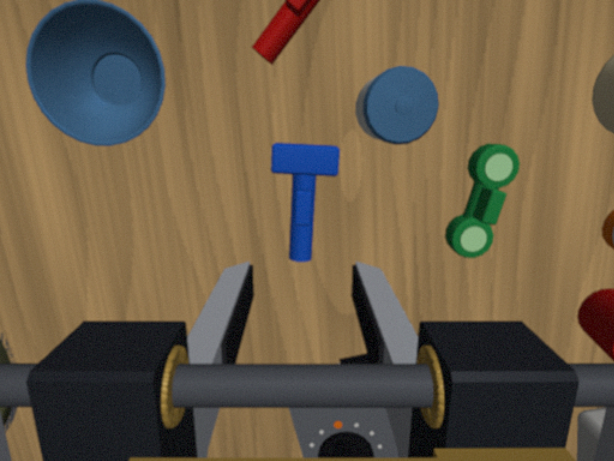

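>>> arm_command --pt "0 0 0 0.03 0.047" --pt "0 0 0 0.04 0" --pt "0 0 0 0.04 0" --pt "0 0 0 0.035 0" --pt "0 0 0 0.02 0" --pt "0 0 0 0.0095 0" --pt "0 0 0 0 0" --pt "-1 0 0 0 0" --pt "-1 0 0 0 0" --pt "-1 0 0 0 0" --pt "-1 0 0 0 0" --pt "-1 0 0 0 0" --pt "-1 0 0 -0.02 0" --pt "-1 0 0 -0.04 0" --pt "-1 0 0 -0.04 0" --pt "-1 0 0 -0.04 0" --pt "-1 0 0 0 0" --newtons 40

```text
clock: 7.42
eef_pos: [450.8, 158.7, 168.0]
eef_rot: [3.137, -0.002, 1.457]
wrist_force: [-0.1, 0.3, -1.3]
finger_gap: 13.3
finger_force: 40.0
```

```bash
python3 - <<'E'
from h import *
go(521.3,-359.8,75,1.740)
E
```

```text
at [450.8 158.7 168. ] 1.4569 F [-0.1  0.3 -1.3] gap 13.3 t 7.425
roll -0.283 d(mm) [-522.9  -17.8   93. ]
```

>>> arm_command --pt "-1 0 0 0 -0.1415" --pt "-1 0 0 0 -0.1415" --pt "-1 -0.0374 -0.0013 0 0" --pt "-1 -0.0374 -0.0013 0 0" --pt "-1 -0.0374 -0.0013 0 0" --pt "-1 -0.0374 -0.0013 0 0" --pt "-1 -0.0374 -0.0013 0 0" --pt "-1 -0.0374 -0.0013 0 0" --pt "-1 -0.0374 -0.0013 0 0" --pt "-1 -0.0374 -0.0013 0 0" --pt "-1 -0.0374 -0.0013 0 0" --pt "-1 -0.0374 -0.0013 0 0" --pt "-1 -0.0374 -0.0013 0 0" --pt "-1 -0.0374 -0.0013 0 0" --pt "-1 -0.0374 -0.0013 0 0" --pt "-1 -0.0374 -0.0013 0 0" --pt "-1 0 0 0 0" --pt "-1 0 0 0 0"

```text
clock: 9.68
eef_pos: [519.6, -360.1, 164.3]
eef_rot: [-3.14, -0.001, 1.74]
wrist_force: [-0.0, 0.8, -0.7]
finger_gap: 13.7
finger_force: 40.0
```

```bash
python3 - <<'E'
from h import *
go(521.3,-359.8,74,1.740)
c,P=shot('wrist','4')
cv2.imwrite('pics/v4.png',c['img'])
E
```

```text
at [ 519.6 -360.1  164.3] 1.7399 F [-0.   0.8 -0.7] gap 13.7 t 9.675
roll -0.0 d(mm) [ 0.   1.7 90.3]
```

View pics/v4.png

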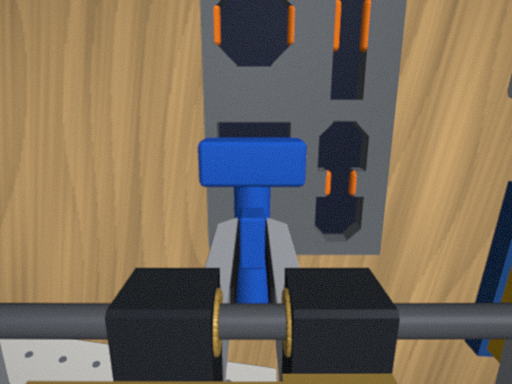

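>>> arm_command --pt "-1 0 0.0017 0.02 0" --pt "-1 0 0 0.03 0" --pt "-1 0 0 0.025 0" --pt "-1 0 0 0.01 0" --pt "-1 0 0 0 0" --pt "-1 0 0 0.005 0" --pt "-1 0 0 0.005 0" --pt "-1 0 0 0.003 0" --pt "-1 0 0 0 0"

```text
clock: 10.85
eef_pos: [521.5, -360.5, 67.4]
eef_rot: [-3.141, -0.0, 1.74]
wrist_force: [0.2, -0.0, -0.1]
finger_gap: 13.6
finger_force: 40.0
```

>>> arm_command --pt "-1 0 0 0.003 0" --pt "-1 0 0 0.002 0" --pt "-1 0 0 0.002 0" --pt "-1 0 0 0 0"

```text
clock: 11.35
eef_pos: [521.6, -360.9, 61.0]
eef_rot: [3.141, 0.001, 1.74]
wrist_force: [-2.1, -1.0, 4.6]
finger_gap: 13.7
finger_force: 40.0
```

Contact on the lips at about 61 mm; pressing on.

>>> arm_command --pt "-1 0 0 0.002 0" --pt "-1 0 0 0.002 0" --pt "-1 0 0 0.002 0" --pt "-1 0 0 0.002 0" --pt "-1 0 0 0.001 0" --pt "-1 0 0 0 0"

```text
clock: 12.1
eef_pos: [521.4, -360.7, 51.3]
eef_rot: [-3.141, 0.0, 1.74]
wrist_force: [-1.6, -2.5, -0.5]
finger_gap: 13.8
finger_force: 40.0
```

>>> arm_command --pt "-1 0 0 0.001 0" --pt "-1 0 0 0.001 0" --pt "-1 0 0 0 0"

```text
clock: 12.48
eef_pos: [521.5, -360.7, 50.8]
eef_rot: [3.142, 0.0, 1.74]
wrist_force: [-8.4, 1.8, 13.5]
finger_gap: 13.6
finger_force: 40.0
```

>>> arm_command --pt "-0.2 0 0 0 0" --pt "-0.2 0 0 0 0" --pt "-0.2 0 0 0 0" --pt "-0.2 0 0 -0.01 0" --pt "-0.2 0 0 -0.03 0" --pt "-0.2 0 0 -0.05 0" --pt "-0.2 0 0 -0.06 0" --pt "-0.2 0 0 0 0"

```text
clock: 13.48
eef_pos: [522.9, -361.5, 205.6]
eef_rot: [3.135, 0.007, 1.74]
wrist_force: [-0.9, 0.2, 0.0]
finger_gap: 37.5
finger_force: 0.0
```

```bash
python3 - <<'E'
from h import *
c,P=shot('wrist','5')
import h
H=cv2.cvtColor(c['img'],cv2.COLOR_BGR2HSV)
m=(H[...,0]>105)&(H[...,0]<125)&(H[...,1]>150)&(np.hypot(P[...,0]-521,P[...,1]+360)<90)
Q=P[m];f=Q[Q[:,2]>61];r=cv2.minAreaRect(f[:,:2].astype(np.float32));print('fin',r,np.median(f[:,2]))
d=np.array([np.cos(1.74),np.sin(1.74)]);s=(Q[:,:2]-[521.3,-359.8])@d
for a,b in((-56,-20),(27,53)):
    q=Q[(s>a)&(s<b)];print(a,b,np.percentile(q[:,2],[50,90,97]))
go(613.9,149.3,200,1.265)
E
```

```text
fin ((521.5470581054688, -351.34356689453125), (80.9963607788086, 48.249267578125), 9.657801628112793) 65.52760759778437
-56 -20 [45.70813175 47.68728327 48.21276046]
27 53 [49.33677217 50.4573611  51.03556939]
at [ 522.1 -360.9  202.2] 1.7398 F [-0.2 -0.4 -1.2] gap 37.4 t 13.525
roll 0.475 d(mm) [514.2 -66.1   2.2]
```

>>> arm_command --pt "-0.2 0 0 0 0.119" --pt "-0.2 0 0 0 0.119" --pt "-0.2 0 0 0 0.119" --pt "-0.2 0 0 0 0.118" --pt "-0.2 0.0367 -0.0047 0 0" --pt "-0.2 0.0367 -0.0047 0 0" --pt "-0.2 0.0367 -0.0047 0 0" --pt "-0.2 0.0367 -0.0047 0 0" --pt "-0.2 0.0367 -0.0047 0 0" --pt "-0.2 0.0367 -0.0047 0 0" --pt "-0.2 0.0367 -0.0047 0 0" --pt "-0.2 0.0367 -0.0047 0 0" --pt "-0.2 0.0367 -0.0047 0 0" --pt "-0.2 0.0367 -0.0047 0 0" --pt "-0.2 0.0367 -0.0047 0 0" --pt "-0.2 0.0367 -0.0047 0 0" --pt "-0.2 0.0367 -0.0047 0 0" --pt "-0.2 0.0367 -0.0047 0 0" --pt "-0.2 0 0 0 0" --pt "-0.2 0 0 0 0"

```text
clock: 16.02
eef_pos: [613.2, 148.6, 198.7]
eef_rot: [-3.14, 0.001, 1.265]
wrist_force: [1.1, -0.4, 0.1]
finger_gap: 38.2
finger_force: 0.0
```

```bash
python3 - <<'E'
from h import *
c,P=shot('wrist','6')
r=piece('teether',P,c['img'],(614,149));print(r)
go(*r['fin'],26,np.radians(r['yaw']))
E
```

```text
{'fin': array([615.1, 148.1]), 'size': array([29.1, 13.5]), 'yaw': 72.8, 'n': 386, 'z': np.float64(40.3), 'body': array([622.2, 149. ]), 'bs': array([ 73.3, 101.5]), 'byaw': 93.3}
at [613.3 148.3 198.9] 1.2641 F [-0.5  0.4 -0.3] gap 37.8 t 16.075
roll -0.006 d(mm) [  0.3   1.8 172.9]
```

>>> arm_command --pt "-0.2 0 0.0018 0.03 -0.006" --pt "-0.2 0 0 0.04 0" --pt "-0.2 0 0 0.04 0" --pt "-0.2 0 0 0.035 0" --pt "-0.2 0 0 0.02 0" --pt "-0.2 0 0 0.008 0" --pt "-0.2 0 0 0 0" --pt "-1 0 0 0 0" --pt "-1 0 0 0 0" --pt "-1 0 0 0 0" --pt "-1 0 0 0 0" --pt "-1 0 0 0 0" --pt "-1 0 0 -0.02 0" --pt "-1 0 0 -0.04 0" --pt "-1 0 0 -0.04 0" --pt "-1 0 0 -0.04 0" --pt "-1 0 0 0 0" --newtons 40

```text
clock: 18.2
eef_pos: [616.5, 148.9, 171.1]
eef_rot: [3.136, -0.003, 1.271]
wrist_force: [0.2, -0.5, -0.8]
finger_gap: 13.9
finger_force: 40.0
```

```bash
python3 - <<'E'
from h import *
go(600,-345.9,75,1.740)
E
```

```text
at [616.5 148.9 171.1] 1.2709 F [ 0.2 -0.5 -0.8] gap 13.9 t 18.2
roll -0.469 d(mm) [-485.   -99.6   96.1]
```

>>> arm_command --pt "-1 0 0 0 -0.117" --pt "-1 0 0 0 -0.117" --pt "-1 0 0 0 -0.117" --pt "-1 0 0 0 -0.118" --pt "-1 -0.0346 -0.0071 0 0" --pt "-1 -0.0346 -0.0071 0 0" --pt "-1 -0.0346 -0.0071 0 0" --pt "-1 -0.0346 -0.0071 0 0" --pt "-1 -0.0346 -0.0071 0 0" --pt "-1 -0.0346 -0.0071 0 0" --pt "-1 -0.0346 -0.0071 0 0" --pt "-1 -0.0346 -0.0071 0 0" --pt "-1 -0.0346 -0.0071 0 0" --pt "-1 -0.0346 -0.0071 0 0" --pt "-1 -0.0346 -0.0071 0 0" --pt "-1 -0.0346 -0.0071 0 0" --pt "-1 -0.0346 -0.0071 0 0" --pt "-1 -0.0346 -0.0071 0 0" --pt "-1 0 0 0 0" --pt "-1 0 0 0 0"

```text
clock: 20.7
eef_pos: [598.7, -344.8, 166.0]
eef_rot: [-3.141, -0.001, 1.74]
wrist_force: [0.3, -0.1, -0.1]
finger_gap: 13.6
finger_force: 40.0
```

```bash
python3 - <<'E'
from h import *
go(600,-345.9,66,1.740)
c,P=shot('wrist','7')
cv2.imwrite('pics/v7.png',c['img'])
E
```

```text
at [ 598.7 -344.8  166. ] 1.74 F [ 0.3 -0.1 -0.1] gap 13.6 t 20.7
roll -0.0 d(mm) [ -1.3   1.1 100. ]
```

View pics/v7.png

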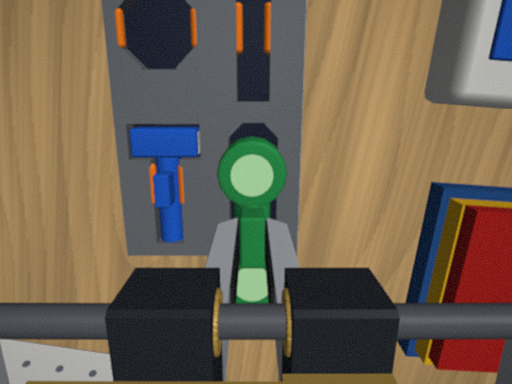

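>>> arm_command --pt "-1 -0.0013 0.0011 0.03 0" --pt "-1 0 0 0.035 0" --pt "-1 0 0 0.025 0" --pt "-1 0 0 0.006 0" --pt "-1 0 0 0 0" --pt "-1 0 0 0.003 0" --pt "-1 0 0 0.003 0" --pt "-1 0 0 0.002 0" --pt "-1 0 0 0 0"

```text
clock: 21.88
eef_pos: [600.2, -346.9, 63.0]
eef_rot: [3.141, 0.001, 1.74]
wrist_force: [-1.4, -0.4, 3.6]
finger_gap: 13.3
finger_force: 40.0
```

>>> arm_command --pt "-1 0 0 0.002 0" --pt "-1 0 0 0.002 0" --pt "-1 0 0 0 0"

```text
clock: 22.25
eef_pos: [600.3, -347.1, 59.3]
eef_rot: [3.141, 0.001, 1.74]
wrist_force: [-1.2, -0.4, 5.5]
finger_gap: 13.6
finger_force: 40.0
```

>>> arm_command --pt "-1 0 0 0.002 0" --pt "-1 0 0 0.002 0" --pt "-1 0 0 0.002 0" --pt "-1 0 0 0.001 0" --pt "-1 0 0 0 0"

```text
clock: 22.88
eef_pos: [600.0, -346.9, 52.1]
eef_rot: [3.142, 0.0, 1.74]
wrist_force: [-4.2, -0.6, 8.2]
finger_gap: 13.4
finger_force: 40.0
```

>>> arm_command --pt "-1 0 0 0.001 0" --pt "-1 0 0 0.001 0" --pt "-1 0 0 0 0"

```text
clock: 23.25
eef_pos: [600.1, -346.9, 52.1]
eef_rot: [3.141, 0.001, 1.74]
wrist_force: [-12.1, 4.2, 23.0]
finger_gap: 13.7
finger_force: 40.0
```

>>> arm_command --pt "-0.2 0 0 0 0" --pt "-0.2 0 0 0 0" --pt "-0.2 0 0 0 0" --pt "-0.2 0 0 -0.01 0" --pt "-0.2 0 0 -0.03 0" --pt "-0.2 0 0 -0.05 0" --pt "-0.2 0 0 -0.06 0" --pt "-0.2 0 0 0 0"

```text
clock: 24.25
eef_pos: [601.5, -347.5, 206.1]
eef_rot: [3.134, 0.007, 1.74]
wrist_force: [0.1, 0.2, 0.5]
finger_gap: 37.2
finger_force: 0.0
```

```bash
cat >> h.py <<'E'
def home(n,P,im,slot,rad=85):
    H=cv2.cvtColor(im,cv2.COLOR_BGR2HSV);m=np.zeros(H.shape[:2],bool)
    for a,b in COL[n]: m|=(H[...,0]>=a)&(H[...,0]<=b)
    m&=(H[...,1]>110)&(np.hypot(P[...,0]-slot[0],P[...,1]-slot[1])<rad)
    Q=P[m];d=np.array([np.cos(1.74),np.sin(1.74)]);s=(Q[:,:2]-slot)@d
    f=Q[Q[:,2]>60]
    f=f[np.hypot(*(f[:,:2]-slot).T)<30]
    r=cv2.minAreaRect(f[:,:2].astype(np.float32))
    print(n,'fin',np.round(r[0],1),np.round(r[1],1),round(r[2],1),np.median(f[:,2]),'z along x:',[round(float(np.percentile(Q[(s>a)&(s<a+12)][:,2],90)),1) if ((s>a)&(s<a+12)).sum()>5 else None for a in(-56,-44,-32,20,32,44)])
E
python3 - <<'E'
from h import *
c,P=shot('wrist','8')
home('teether',P,c['img'],(600,-345.9));home('hammer',P,c['img'],(521.5,-360.5))
c,P=shot('side','8')
print(piece('brush',P,c['img'],(462,331)),piece('spoon',P,c['img'],(501,477)))
go(463,330.5,200,.85)
E
```

```text
teether fin [ 602.6 -345.1] [41.9 35. ] 17.2 65.42245364847602 z along x: [48.5, 48.3, 48.0, 48.5, 48.3, 48.1]
hammer fin [ 522.5 -361.1] [13.  29.8] 10.5 65.20697344275715 z along x: [47.7, 47.7, 47.7, 50.4, 50.7, 50.2]
{'fin': array([460.8, 328.3]), 'size': array([29.7, 13.9]), 'yaw': 49.8, 'n': 56, 'z': np.float64(40.6), 'body': array([463., 331.]), 'bs': array([117.4,  45.4]), 'byaw': 48.6} {'fin': array([500.7, 475.2]), 'size': array([30.3, 15.8]), 'yaw': 70.6, 'n': 68, 'z': np.float64(40.4), 'body': array([505.7, 483.6]), 'bs': array([196. , 211.5]), 'byaw': 163.8}
at [ 600.1 -346.6  200. ] 1.7398 F [ 0.2  0.1 -1.2] gap 37.6 t 24.35
roll 0.89 d(mm) [ 418.2 -549.9   -0. ]
```

>>> arm_command --pt "-0.2 0 0 0 0.178" --pt "-0.2 0 0 0 0.178" --pt "-0.2 0 0 0 0.178" --pt "-0.2 0 0 0 0.178" --pt "-0.2 0 0 0 0.178" --pt "-0.2 0.0279 -0.0366 0 0" --pt "-0.2 0.0279 -0.0366 0 0" --pt "-0.2 0.0279 -0.0366 0 0" --pt "-0.2 0.0279 -0.0366 0 0" --pt "-0.2 0.0279 -0.0366 0 0" --pt "-0.2 0.0279 -0.0366 0 0" --pt "-0.2 0.0279 -0.0366 0 0" --pt "-0.2 0.0279 -0.0366 0 0" --pt "-0.2 0.0279 -0.0366 0 0" --pt "-0.2 0.0279 -0.0366 0 0" --pt "-0.2 0.0279 -0.0366 0 0" --pt "-0.2 0.0279 -0.0366 0 0" --pt "-0.2 0.0279 -0.0366 0 0" --pt "-0.2 0.0279 -0.0366 0 0" --pt "-0.2 0.0279 -0.0366 0 0"

```text
clock: 26.85
eef_pos: [463.0, 331.3, 198.1]
eef_rot: [-3.141, 0.002, 0.85]
wrist_force: [0.2, -0.2, -0.5]
finger_gap: 37.6
finger_force: 0.0
```

>>> arm_command --pt "-0.2 0 0 0 0" --pt "-0.2 0 0 0 0" --pt "-0.2 0 0 0 0"

```text
clock: 27.22
eef_pos: [464.2, 329.1, 199.2]
eef_rot: [-3.141, 0.001, 0.849]
wrist_force: [0.2, 0.1, -0.5]
finger_gap: 37.8
finger_force: 0.0
```

```bash
python3 - <<'E'
from h import *
c,P=shot('wrist','9')
r=piece('brush',P,c['img'],(461,329),80);print(r)
go(*r['fin'],26,np.radians(r['yaw']))
E
```

```text
{'fin': array([462. , 328.2]), 'size': array([29.3, 13.4]), 'yaw': 48.2, 'n': 365, 'z': np.float64(40.4), 'body': array([463.7, 330.5]), 'bs': array([117.3,  45. ]), 'byaw': 46.9}
at [464.3 329.2 199.4] 0.8485 F [0.6 0.2 0.5] gap 38.1 t 27.275
roll 0.007 d(mm) [ -2.2  -1.1 173.4]
```

>>> arm_command --pt "-0.2 -0.0022 -0.0011 0.03 0.012" --pt "-0.2 0 0 0.04 0" --pt "-0.2 0 0 0.04 0" --pt "-0.2 0 0 0.035 0" --pt "-0.2 0 0 0.02 0" --pt "-0.2 0 0 0.0085 0" --pt "-0.2 0 0 0 0" --pt "-1 0 0 0 0" --pt "-1 0 0 0 0" --pt "-1 0 0 0 0" --pt "-1 0 0 0 0" --pt "-1 0 0 0 0" --pt "-1 0 0 -0.02 0" --pt "-1 0 0 -0.04 0" --pt "-1 0 0 -0.04 0" --pt "-1 0 0 -0.04 0" --pt "-1 0 0 0 0" --newtons 40

```text
clock: 29.4
eef_pos: [462.6, 329.8, 168.8]
eef_rot: [3.14, -0.005, 0.838]
wrist_force: [-0.2, -0.5, -1.3]
finger_gap: 13.7
finger_force: 40.0
```

```bash
python3 - <<'E'
from h import *
go(555.1,-82.3,150,1.740)
E
```

```text
at [462.6 329.8 168.8] 0.8379 F [-0.2 -0.5 -1.3] gap 13.7 t 29.4
roll -0.902 d(mm) [-421.8   21.8   18.8]
```

>>> arm_command --pt "-1 0 0 0 -0.1503" --pt "-1 0 0 0 -0.1503" --pt "-1 0 0 0 -0.1503" --pt "-1 0 0 0 -0.1503" --pt "-1 0 0 0 -0.1503" --pt "-1 0 0 0 -0.1503" --pt "-1 -0.0351 0.0018 0 0" --pt "-1 -0.0351 0.0018 0 0" --pt "-1 -0.0351 0.0018 0 0" --pt "-1 -0.0351 0.0018 0 0" --pt "-1 -0.0351 0.0018 0 0" --pt "-1 -0.0351 0.0018 0 0" --pt "-1 -0.0351 0.0018 0 0" --pt "-1 -0.0351 0.0018 0 0" --pt "-1 -0.0351 0.0018 0 0" --pt "-1 -0.0351 0.0018 0 0" --pt "-1 -0.0351 0.0018 0 0" --pt "-1 -0.0351 0.0018 0 0" --pt "-1 0 0 0 0" --pt "-1 0 0 0 0"

```text
clock: 31.9
eef_pos: [553.3, -81.9, 165.1]
eef_rot: [-3.14, -0.001, 1.74]
wrist_force: [-0.4, 0.0, -0.7]
finger_gap: 13.7
finger_force: 40.0
```

```bash
python3 - <<'E'
from h import *
go(555.1,-82.3,66,1.740)
c,P=shot('wrist','10')
cv2.imwrite('pics/v10.png',c['img'])
E
```

```text
at [553.3 -81.9 165.1] 1.7396 F [-0.4  0.  -0.7] gap 13.7 t 31.9
roll -0.0 d(mm) [-0.7  1.7 99.1]
```

View pics/v10.png

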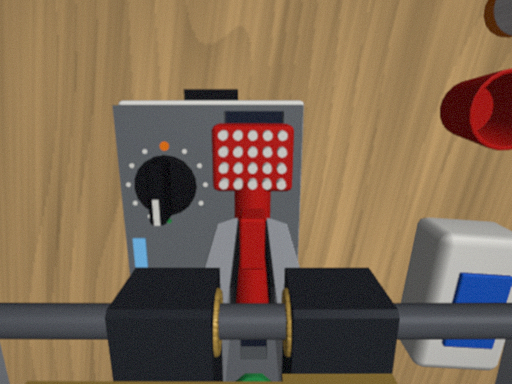

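>>> arm_command --pt "-1 -0.0007 0.0017 0.03 0" --pt "-1 0 0 0.035 0" --pt "-1 0 0 0.025 0" --pt "-1 0 0 0.006 0" --pt "-1 0 0 0 0" --pt "-1 0 0 0.003 0" --pt "-1 0 0 0.003 0" --pt "-1 0 0 0.002 0" --pt "-1 0 0 0 0"

```text
clock: 33.08
eef_pos: [555.5, -83.0, 62.3]
eef_rot: [-3.141, 0.0, 1.74]
wrist_force: [-3.0, 0.1, 3.5]
finger_gap: 13.2
finger_force: 40.0
```

>>> arm_command --pt "-1 0 0 0.002 0" --pt "-1 0 0 0.002 0" --pt "-1 0 0 0.002 0" --pt "-1 0 0 0 0"

```text
clock: 33.58
eef_pos: [555.5, -83.0, 56.2]
eef_rot: [-3.141, 0.0, 1.74]
wrist_force: [-2.8, -2.1, 4.1]
finger_gap: 13.6
finger_force: 40.0
```

>>> arm_command --pt "-1 0 0 0.002 0" --pt "-1 0 0 0.002 0" --pt "-1 0 0 0.001 0" --pt "-1 0 0 0 0"

```text
clock: 34.08
eef_pos: [555.5, -82.8, 51.5]
eef_rot: [-3.141, -0.0, 1.74]
wrist_force: [-5.6, -0.2, 9.8]
finger_gap: 13.6
finger_force: 40.0
```

>>> arm_command --pt "-1 0 0 0.001 0" --pt "-1 0 0 0 0" --pt "-0.2 0 0 0 0" --pt "-0.2 0 0 0 0" --pt "-0.2 0 0 0 0" --pt "-0.2 0 0 -0.01 0" --pt "-0.2 0 0 -0.03 0" --pt "-0.2 0 0 -0.05 0" --pt "-0.2 0 0 -0.06 0" --pt "-0.2 0 0 0 0"

```text
clock: 35.33
eef_pos: [557.2, -83.1, 205.4]
eef_rot: [3.134, 0.003, 1.74]
wrist_force: [-0.1, -0.1, -1.7]
finger_gap: 37.6
finger_force: 0.0
```

```bash
python3 - <<'E'
from h import *
c,P=shot('wrist','11')
home('brush',P,c['img'],(555.5,-82.5))
c,P=shot('side','11')
print(piece('spoon',P,c['img'],(501,477),80))
go(500.7,475.2,200,1.265)
E
```

```text
brush fin [562.9 -81.9] [27.8 31.3] 9.4 65.41039087011222 z along x: [47.7, 47.6, 47.8, 47.3, 46.5, 46.5]
{'fin': array([501.8, 474.9]), 'size': array([30.8, 15.3]), 'yaw': 74.1, 'n': 69, 'z': np.float64(40.9), 'body': array([502.1, 479.2]), 'bs': array([152.6, 132.3]), 'byaw': 53.3}
at [555.5 -82.8 200.5] 1.7396 F [ 0.   0.2 -0.7] gap 37.7 t 35.425
roll 0.475 d(mm) [ 5.156e+02 -2.203e+02  5.000e-01]
```

>>> arm_command --pt "-0.2 0 0 0 0.119" --pt "-0.2 0 0 0 0.119" --pt "-0.2 0 0 0 0.119" --pt "-0.2 0 0 0 0.118" --pt "-0.2 0.0368 -0.0157 0 0" --pt "-0.2 0.0368 -0.0157 0 0" --pt "-0.2 0.0368 -0.0157 0 0" --pt "-0.2 0.0368 -0.0157 0 0" --pt "-0.2 0.0368 -0.0157 0 0" --pt "-0.2 0.0368 -0.0157 0 0" --pt "-0.2 0.0368 -0.0157 0 0" --pt "-0.2 0.0368 -0.0157 0 0" --pt "-0.2 0.0368 -0.0157 0 0" --pt "-0.2 0.0368 -0.0157 0 0" --pt "-0.2 0.0368 -0.0157 0 0" --pt "-0.2 0.0368 -0.0157 0 0" --pt "-0.2 0.0368 -0.0157 0 0" --pt "-0.2 0.0368 -0.0157 0 0" --pt "-0.2 0 0 0 0" --pt "-0.2 0 0 0 0"

```text
clock: 37.92
eef_pos: [501.2, 473.9, 198.7]
eef_rot: [-3.141, 0.002, 1.264]
wrist_force: [0.0, -0.8, 0.1]
finger_gap: 37.4
finger_force: 0.0
```

```bash
python3 - <<'E'
from h import *
c,P=shot('wrist','12')
r=piece('spoon',P,c['img'],(501,477),80);print(r)
go(*r['fin'],26,np.radians(r['yaw']))
E
```

```text
{'fin': array([502.1, 474.8]), 'size': array([30. , 13.9]), 'yaw': 75.0, 'n': 379, 'z': np.float64(40.3), 'body': array([500.4, 480.2]), 'bs': array([ 99.9, 100. ]), 'byaw': 123.5}
at [501.4 473.7 199.3] 1.2639 F [-0.6  0.2  0.3] gap 37.6 t 37.975
roll -0.045 d(mm) [  1.2   0.4 173.3]
```

>>> arm_command --pt "-0.2 0.0012 0.0004 0.03 -0.045" --pt "-0.2 0 0 0.04 0" --pt "-0.2 0 0 0.04 0" --pt "-0.2 0 0 0.035 0" --pt "-0.2 0 0 0.02 0" --pt "-0.2 0 0 0.0085 0" --pt "-0.2 0 0 0 0" --pt "-1 0 0 0 0" --pt "-1 0 0 0 0" --pt "-1 0 0 0 0" --pt "-1 0 0 0 0" --pt "-1 0 0 0 0" --pt "-1 0 0 -0.02 0" --pt "-1 0 0 -0.04 0" --pt "-1 0 0 -0.04 0" --pt "-1 0 0 -0.04 0" --pt "-1 0 0 0 0" --newtons 40

```text
clock: 40.1
eef_pos: [502.9, 476.5, 171.4]
eef_rot: [3.138, -0.006, 1.31]
wrist_force: [0.2, -0.2, -0.3]
finger_gap: 13.9
finger_force: 40.0
```

```bash
python3 - <<'E'
from h import *
go(577.6,-214.5,150,1.740)
E
```

```text
at [502.9 476.5 171.4] 1.3096 F [ 0.2 -0.2 -0.3] gap 13.9 t 40.1
roll -0.43 d(mm) [-693.7  -42.8   21.4]
```

>>> arm_command --pt "-1 0 0 0 -0.1433" --pt "-1 0 0 0 -0.1433" --pt "-1 0 0 0 -0.1433" --pt "-1 -0.0408 -0.0025 0 0" --pt "-1 -0.0408 -0.0025 0 0" --pt "-1 -0.0408 -0.0025 0 0" --pt "-1 -0.0408 -0.0025 0 0" --pt "-1 -0.0408 -0.0025 0 0" --pt "-1 -0.0408 -0.0025 0 0" --pt "-1 -0.0408 -0.0025 0 0" --pt "-1 -0.0408 -0.0025 0 0" --pt "-1 -0.0408 -0.0025 0 0" --pt "-1 -0.0408 -0.0025 0 0" --pt "-1 -0.0408 -0.0025 0 0" --pt "-1 -0.0408 -0.0025 0 0" --pt "-1 -0.0408 -0.0025 0 0" --pt "-1 -0.0408 -0.0025 0 0" --pt "-1 -0.0408 -0.0025 0 0" --pt "-1 -0.0408 -0.0025 0 0" --pt "-1 -0.0408 -0.0025 0 0"

```text
clock: 42.6
eef_pos: [576.2, -216.4, 166.0]
eef_rot: [-3.141, -0.001, 1.74]
wrist_force: [-0.2, 0.6, -0.5]
finger_gap: 13.6
finger_force: 40.0
```

>>> arm_command --pt "-1 0 0 0 0" --pt "-1 0 0 0 0" --pt "-1 0 0 0 0"

```text
clock: 42.98
eef_pos: [576.6, -214.2, 166.5]
eef_rot: [-3.141, -0.0, 1.741]
wrist_force: [0.2, 0.3, -0.4]
finger_gap: 14.1
finger_force: 40.0
```

```bash
python3 - <<'E'
from h import *
go(577.6,-214.5,66,1.740)
c,P=shot('wrist','13')
cv2.imwrite('pics/v13.png',c['img'])
E
```

```text
at [ 576.6 -214.2  166.5] 1.7406 F [ 0.2  0.3 -0.4] gap 14.1 t 42.975
roll 0.001 d(mm) [ -0.5   1.  100.5]
```

View pics/v13.png

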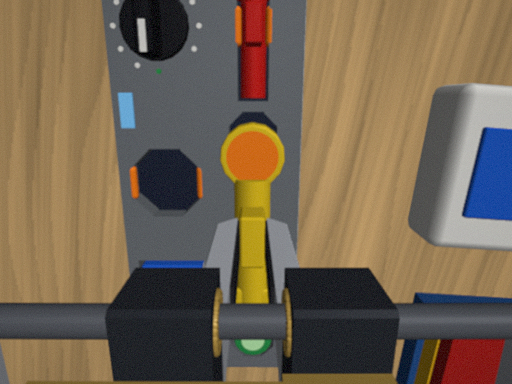

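Spoon is held straight, bowl to dock +x; lowering.

>>> arm_command --pt "-1 -0.0005 0.001 0.03 0" --pt "-1 0 0 0.035 0" --pt "-1 0 0 0.025 0" --pt "-1 0 0 0.007 0" --pt "-1 0 0 0 0" --pt "-1 0 0 0.003 0" --pt "-1 0 0 0.003 0" --pt "-1 0 0 0.002 0" --pt "-1 0 0 0 0"

```text
clock: 44.15
eef_pos: [577.9, -215.8, 62.3]
eef_rot: [3.141, 0.001, 1.739]
wrist_force: [-1.4, -0.4, 4.2]
finger_gap: 13.6
finger_force: 40.0
```

>>> arm_command --pt "-1 0 0 0.002 0" --pt "-1 0 0 0.002 0" --pt "-1 0 0 0.002 0" --pt "-1 0 0 0 0"

```text
clock: 44.65
eef_pos: [577.8, -215.8, 56.1]
eef_rot: [3.141, 0.001, 1.739]
wrist_force: [-1.2, -1.6, 4.2]
finger_gap: 13.8
finger_force: 40.0
```

>>> arm_command --pt "-1 0 0 0.002 0" --pt "-1 0 0 0.002 0" --pt "-1 0 0 0.001 0" --pt "-1 0 0 0 0"

```text
clock: 45.15
eef_pos: [577.8, -215.7, 52.1]
eef_rot: [3.141, 0.001, 1.739]
wrist_force: [-8.1, 1.4, 18.5]
finger_gap: 13.3
finger_force: 40.0
```

>>> arm_command --pt "-0.2 0 0 0 0" --pt "-0.2 0 0 0 0" --pt "-0.2 0 0 0 0" --pt "-0.2 0 0 -0.01 0" --pt "-0.2 0 0 -0.03 0" --pt "-0.2 0 0 -0.05 0" --pt "-0.2 0 0 -0.06 0" --pt "-0.2 0 0 0 0"

```text
clock: 46.15
eef_pos: [579.2, -216.1, 206.4]
eef_rot: [3.134, 0.005, 1.74]
wrist_force: [-0.1, 0.5, -0.8]
finger_gap: 37.6
finger_force: 0.0
```

```bash
python3 - <<'E'
from h import *
c,P=shot('wrist','14')
home('spoon',P,c['img'],(577.6,-215))
def dial(P,near=(475,-100)):
    q=P[(P[...,2]>78)&(P[...,2]<92)&(np.hypot(P[...,0]-near[0],P[...,1]-near[1])<60)]
    print('dial',len(q),cv2.minAreaRect(q[:,:2].astype(np.float32)) if len(q)>5 else '',np.median(q[:,2]) if len(q) else '')
dial(P)
for n in('side','scene'):
    c,P=shot(n,'14')
    home('teether',P,c['img'],(600,-346));home('hammer',P,c['img'],(521.5,-360.5));home('brush',P,c['img'],(555.5,-82.5));home('spoon',P,c['img'],(577.6,-215))
    dial(P)
go(476,-96,200,1.740)
E
```

```text
spoon fin [ 576.6 -211.9] [49.1 39.1] 7.5 326.0148155575812 z along x: [47.2, 47.3, 47.4, 325.1, 309.5, 42.1]
dial 979 ((477.6728515625, -100.58324432373047), (14.478623390197754, 43.504920959472656), 9.947113990783691) 84.17208455975333
teether fin [ 600.1 -345.4] [12.6 32.4] 13.2 65.80585290613169 z along x: [None, 50.7, 50.8, None, 49.5, 49.0]
hammer fin [ 521.  -357.8] [13.3 30.2] 10.4 65.69775928904579 z along x: [48.4, 48.8, None, 50.1, 52.1, 51.4]
brush fin [553.7 -81.9] [15.2 29.5] 8.6 64.66081602609705 z along x: [48.3, 48.5, 49.9, None, 47.3, 47.0]
spoon fin [ 577.6 -209.4] [42.2 39.6] 9.9 311.36435655427687 z along x: [47.2, 49.0, 158.8, 334.7, 41.9, 41.6]
dial 61 ((474.35101318359375, -95.95950317382812), (14.404614448547363, 52.8104248046875), 11.728090286254883) 83.54399155230215
teether fin [ 601.3 -346. ] [15.6 31.6] 21.7 63.89084899209729 z along x: [47.2, 48.7, 46.5, 48.8, 49.5, 48.5]
hammer fin [ 520.3 -355.4] [11.7 24.9] 6.2 65.3010700757502 z along x: [48.4, 47.5, 46.3, 48.9, 51.9, 52.1]
brush fin [556.  -84.5] [13.7 29.9] 8.2 64.69870615039554 z along x: [48.1, 48.5, 47.9, 48.9, 47.7, 47.3]
spoon fin [ 578.7 -210.2] [47.3 43.9] 13.1 312.9621563007736 z along x: [47.1, 49.5, 49.5, 332.4, 308.5, 43.2]
dial 63 ((476.5064392089844, -94.87846374511719), (17.23172950744629, 53.11126708984375), 11.132173538208008) 83.5074362371189
at [ 577.3 -215.3  199.8] 1.7395 F [-0.2  1.1 -0.9] gap 37.5 t 46.3
roll -0.0 d(mm) [134.7 -79.8  -0.2]
```

>>> arm_command --pt "-0.2 0.034 -0.02 0 0" --pt "-0.2 0.034 -0.02 0 0" --pt "-0.2 0.034 -0.02 0 0" --pt "-0.2 0.034 -0.02 0 0" --pt "-0.2 0 0 0 0" --pt "-0.2 0 0 0 0"

```text
clock: 47.05
eef_pos: [476.1, -95.1, 200.0]
eef_rot: [-3.141, -0.0, 1.74]
wrist_force: [-0.4, -0.5, 0.7]
finger_gap: 37.5
finger_force: 0.0
```

```bash
python3 - <<'E'
from h import *
c,P=shot('wrist','15')
q=P[(P[...,2]>80)&(P[...,2]<92)&(np.hypot(P[...,0]-475.5,P[...,1]+95.5)<60)]
r=cv2.minAreaRect(q[:,:2].astype(np.float32));print(r)
home('brush',P,c['img'],(555.5,-82.5))
s=manip.read_state();print(s['joints'])
go(*r[0],58,np.radians(90+r[2]))
cv2.imwrite('pics/v15.png',c['img'])
c,P=shot('side','15');cs,Ps=shot('scene','15')
for c,P in((c,P),(cs,Ps)):
    d=np.array([np.cos(1.74),np.sin(1.74)]);e=np.array([-d[1],d[0]]);v=P[...,:2]-[577.6,-215]
    H=cv2.cvtColor(c['img'],cv2.COLOR_BGR2HSV);x=v@d;y=v@e
    m=(H[...,1]>110)&(H[...,0]>8)&(H[...,0]<35)&(abs(y)<22)&(abs(x)<70)&(P[...,2]<75)&(P[...,2]>30)
    for a in range(-60,64,8):
        k=m&(x>a)&(x<a+8);print(a,k.sum(),np.round(np.percentile(P[k][:,2],[50,90]),1) if k.sum()>3 else '',end=' | ')
    print()
E
```

```text
((475.7127990722656, -96.32295989990234), (13.109064102172852, 50.92245101928711), 9.938106536865234)
brush fin [555.4 -84.3] [14.2 29.6] 9.6 65.333311681297 z along x: [47.6, 47.7, 47.6, 47.2, 46.4, 46.5]
[-2.72966819e-01  1.61631123e-01  1.70428683e+00 -7.05916766e-05
  1.27668642e+00 -4.41303962e-01]
at [476.2 -95.3 199.9] 1.7392 F [-0.4 -0.7  0. ] gap 37.9 t 47.1
roll -0.005 d(mm) [ -0.9  -0.6 141.9]
-60 3  | -52 3  | -44 4 [45. 48.] | -36 5 [46.5 47.1] | -28 4 [44.7 48. ] | -20 9 [46.1 59.1] | -12 8 [49.7 64.4] | -4 17 [49.1 66.4] | 4 22 [52.1 66.5] | 12 29 [46.  62.6] | 20 14 [46.1 48.4] | 28 15 [42.5 45.7] | 36 22 [41.7 45.8] | 44 16 [41.8 43.1] | 52 15 [41.9 44.2] | 60 2  | 
-60 6 [43.5 45.3] | -52 16 [45.  48.2] | -44 14 [45.1 48.3] | -36 12 [46.7 49.2] | -28 6 [44.9 46.6] | -20 14 [46.  63.1] | -12 15 [63. 67.] | -4 19 [58.  67.4] | 4 28 [50.4 65.6] | 12 30 [45.8 61.1] | 20 16 [45.5 48. ] | 28 21 [40.8 46.5] | 36 16 [41.7 44.6] | 44 23 [42.3 45.3] | 52 16 [42.4 45.5] | 60 2  |
```

View pics/v15.png

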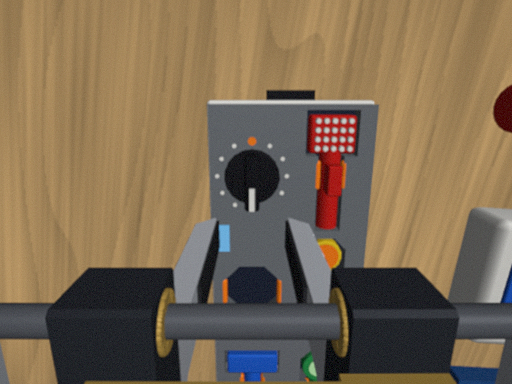

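View pics/side15.png

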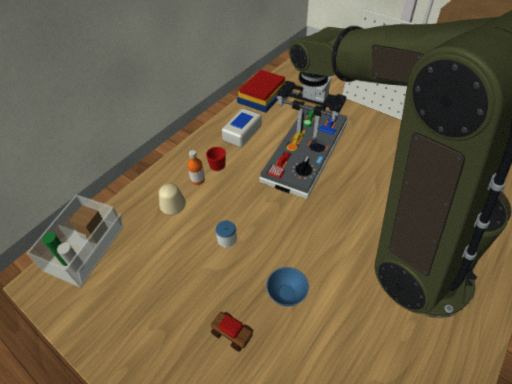

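>>> arm_command --pt "-0.2 -0.0009 -0.0006 0.03 0" --pt "-0.2 0 0 0.04 0" --pt "-0.2 0 0 0.04 0" --pt "-0.2 0 0 0.02 0" --pt "-0.2 0 0 0.012 0" --pt "-0.2 0 0 0 0" --pt "-1 0 0 0 0" --pt "-1 0 0 0 0" --pt "-1 0 0 0 0" --pt "-1 0 0 0 0" --pt "-1 0 0 0 0" --newtons 30

```text
clock: 48.58
eef_pos: [475.9, -95.9, 59.1]
eef_rot: [3.141, 0.0, 1.74]
wrist_force: [0.0, 1.8, 5.5]
finger_gap: 13.6
finger_force: 30.0
```

>>> arm_command --pt "-1 0 0 0 0.131" --pt "-1 0 0 0 0.131" --pt "-1 0 0 0 0.131" --pt "-1 0 0 0 0.131" --pt "-1 0 0 0 0.131" --pt "-1 0 0 0 0.131" --pt "-1 0 0 0 0.131" --pt "-1 0 0 0 0.131" --pt "-1 0 0 0 0.131" --pt "-1 0 0 0 0.131" --pt "-1 0 0 0 0.131" --pt "-1 0 0 0 0.131" --pt "-1 0 0 0 0" --pt "-1 0 0 0 0"

```text
clock: 50.32
eef_pos: [476.1, -96.2, 59.1]
eef_rot: [3.141, -0.002, 0.171]
wrist_force: [2.3, -2.4, 5.8]
finger_gap: 14.1
finger_force: 30.0
```

>>> arm_command --pt "-0.2 0 0 0 0" --pt "-0.2 0 0 0 0" --pt "-0.2 0 0 0 0" --pt "-0.2 0 0 -0.02 0" --pt "-0.2 0 0 -0.04 0" --pt "-0.2 0 0 -0.04 0" --pt "-0.2 0 0 -0.04 0" --pt "-0.2 0 0 0 0"

```text
clock: 51.32
eef_pos: [476.5, -96.1, 201.1]
eef_rot: [3.14, -0.004, 0.168]
wrist_force: [-0.4, 0.1, -0.9]
finger_gap: 37.7
finger_force: 0.0
```

>>> arm_command --pt "-0.2 0 0 0 -0.157" --pt "-0.2 0 0 0 -0.157" --pt "-0.2 0 0 0 -0.157" --pt "-0.2 0 0 0 -0.157" --pt "-0.2 0 0 0 -0.157" --pt "-0.2 0 0 0 -0.157" --pt "-0.2 0 0 0 -0.157" --pt "-0.2 0 0 0 -0.157" --pt "-0.2 0 0 0 -0.157" --pt "-0.2 0 0 0 -0.157" --pt "-0.2 0 0 0 -0.157" --pt "-0.2 0 0 0 -0.157" --pt "-0.2 0 0 0 -0.157" --pt "-0.2 0 0 0 -0.157" --pt "-0.2 0 0 0 -0.157" --pt "-0.2 0 0 0 -0.157" --pt "-0.2 0 0 0 -0.157" --pt "-0.2 0 0 0 -0.157" --pt "-0.2 0 0 0 -0.157" --pt "-0.2 0 0 0 -0.157"

```text
clock: 53.82
eef_pos: [475.0, -95.7, 197.2]
eef_rot: [3.141, -0.002, -2.97]
wrist_force: [-0.9, -1.0, -0.1]
finger_gap: 38.0
finger_force: 0.0
```

```bash
python3 - <<'E'
from h import *
c,P=shot('wrist','16')
q=P[(P[...,2]>80)&(P[...,2]<92)&(np.hypot(P[...,0]-475.5,P[...,1]+95.5)<60)]
r=cv2.minAreaRect(q[:,:2].astype(np.float32));print(r)
go(475.9,-95.9,59,1.740-np.pi/2-np.pi)
cv2.imwrite('pics/v16.png',c['img'])
E
```

```text
((476.44110107421875, -96.74256896972656), (51.60015106201172, 13.624165534973145), 10.058674812316895)
at [475.  -95.7 197.2] -2.9625 F [ 0.5  0.5 -0.3] gap 38.0 t 53.875
roll 0.01 d(mm) [ -0.8  -0.3 138.2]
```

View pics/v16.png

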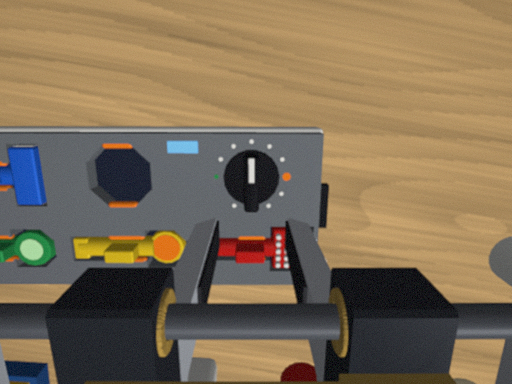

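>>> arm_command --pt "-0.2 -0.0009 -0.0007 0.03 0.004" --pt "-0.2 0 0 0.04 0" --pt "-0.2 0 0 0.04 0" --pt "-0.2 0 0 0.02 0" --pt "-0.2 0 0 0.008 0" --pt "-0.2 0 0 0 0" --pt "-1 0 0 0 0" --pt "-1 0 0 0 0" --pt "-1 0 0 0 0" --pt "-1 0 0 0 0" --pt "-1 0 0 0 0"

```text
clock: 55.25
eef_pos: [476.7, -96.1, 61.1]
eef_rot: [3.141, 0.001, -2.98]
wrist_force: [-1.3, 4.5, 6.7]
finger_gap: 13.9
finger_force: 30.0
```

>>> arm_command --pt "-1 0 0 0 0.131" --pt "-1 0 0 0 0.131" --pt "-1 0 0 0 0.131" --pt "-1 0 0 0 0.131" --pt "-1 0 0 0 0.131" --pt "-1 0 0 0 0.131" --pt "-1 0 0 0 0.131" --pt "-1 0 0 0 0.131" --pt "-1 0 0 0 0.131" --pt "-1 0 0 0 0.131" --pt "-1 0 0 0 0.131" --pt "-1 0 0 0 0.131" --pt "-1 0 0 0 0" --pt "-1 0 0 0 0"

```text
clock: 57.0
eef_pos: [476.1, -96.9, 61.0]
eef_rot: [-3.141, 0.001, 1.732]
wrist_force: [-7.0, -3.2, 9.1]
finger_gap: 13.7
finger_force: 30.0
```

>>> arm_command --pt "-0.2 0 0 0 0" --pt "-0.2 0 0 0 0" --pt "-0.2 0 0 0 0" --pt "-0.2 0 0 -0.02 0" --pt "-0.2 0 0 -0.04 0" --pt "-0.2 0 0 -0.04 0" --pt "-0.2 0 0 -0.04 0" --pt "-0.2 0 0 0 0" --pt "-0.2 -0.03 0 -0.01 0" --pt "-0.2 -0.03 0 -0.01 0" --pt "-0.2 0 0 0 0"

```text
clock: 58.38
eef_pos: [486.1, -156.8, 219.7]
eef_rot: [-3.141, -0.0, 1.73]
wrist_force: [0.3, 1.1, -0.7]
finger_gap: 37.3
finger_force: 0.0
```

```bash
python3 - <<'E'
from h import *
c,P=shot('wrist','17')
q=P[(P[...,2]>80)&(P[...,2]<92)&(np.hypot(P[...,0]-475.5,P[...,1]+95.5)<60)]
r=cv2.minAreaRect(q[:,:2].astype(np.float32));print(r)
cv2.imwrite('pics/v17.png',c['img'])
go(476,-96,200,1.74)
for n in('scene','side'):
    c,P=shot(n,'17')
    home('teether',P,c['img'],(600,-346));home('hammer',P,c['img'],(521.5,-360.5));home('brush',P,c['img'],(555.5,-82.5))
E
```

```text
((475.9383239746094, -96.79034423828125), (13.218042373657227, 51.71903991699219), 9.251202583312988)
at [ 485.8 -155.8  219.4] 1.7303 F [-0.2  0.9  0.4] gap 37.8 t 58.425
roll -0.01 d(mm) [60.6  0.4 19.4]
teether fin [ 600.7 -345.9] [15.7 30.1] 18.7 63.76816548334364 z along x: [49.9, 48.7, 49.9, 50.5, 49.7, 49.0]
hammer fin [ 521.4 -358.5] [15.4 28.9] 4.0 64.66744620082875 z along x: [47.2, 47.5, 46.7, 50.1, 51.8, 51.7]
brush fin [554.6 -83.9] [32.6 16.9] 89.0 64.49098361586289 z along x: [49.5, 48.6, 46.7, 50.3, 49.5, 48.1]
teether fin [ 598.7 -347.1] [ 7.3 31.6] 10.9 65.17356390503176 z along x: [None, None, 50.3, 50.9, 49.5, 50.0]
hammer fin [ 520.6 -359.8] [11.9 30.4] 12.4 66.15615434495083 z along x: [47.5, 47.3, None, 50.6, 52.1, 50.7]
brush fin [553.7 -82.2] [14.3 32.5] 13.1 64.13731815493884 z along x: [48.1, 46.9, 46.9, None, 48.9, 47.1]
```

View pics/v17.png

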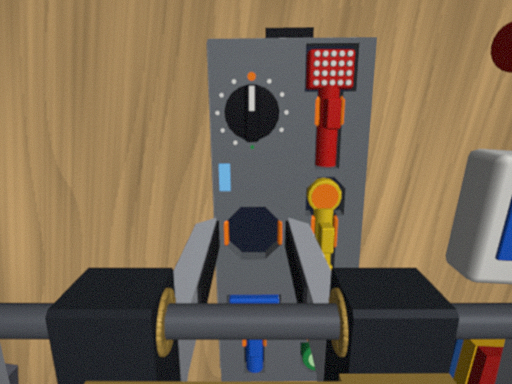

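```bash
python3 -c "
from cell import ticket
print(ticket.sign_off())"
```

```text
the job is handed in; nothing more can be done
None
```

The job is handed in: the hammer rattle, teether, hairbrush and spoon are pressed home in their cutouts (no sippy lid was lying out), and the timer dial was then turned to the sixth click at the orange mark and released, at about 58 s of the 210 s allowed.

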